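# Set up the toy laundry's drying tower and airer

### The arm

A 6-joint arm with a two-finger parallel gripper is mounted at the origin on the work surface. World frame = base frame: x ahead of the robot, y to its left, z up, the work surface at z = 0. Lengths are in mm, angles in degrees, forces in N, time in s.
With the tool pointing down it reaches from about 275 to 750 mm from the base axis. Payload 10.2 kg.
Tool frame: the origin (TCP) lies between the finger pads; the fingertips stand 14 mm ahead of it and the grasp point (between the pads) lies 5 mm behind it; z points along the fingers, y is the line along which they close (so a half turn about z gives the same grasp; the last joint's range is limited). The gripper opens to 88 mm and grips with 3 to 60 N. Pads are 18 mm wide; open, the fingers measure 123 mm over their backs; the gripper's body (75 mm by 187 mm) begins 45 mm behind the grasp point.
Start: joints at [57.273, 17.928, 85.812, -0, 76.261, -12.8], TCP at [178.949, 493.567, 252.72] pointing down, gripper open.
Joint ranges: [-168.41, 168.41], [-55.51, 124.54], [10.69, 146.95], [-70.63, 250.63], [1, 178], [-165.06, 165.06]. Speed limits (degrees/s): [136.94, 136.94, 172.46, 180, 180, 180].

### API

Orientations are given as a 3x3 rotation matrix whose columns are the frame's x, y, z axes.
In Python, from rig import readout, optics, manip, models gives the robot as it stands.
- The arm moves only by the tool jog_arm, never from a script. Its argument "deltas" is a list of rows, each a list of 3 entries, a list of its own where there are three numbers: the shift along the tool's x, y, z in units of 40 mm (1.0 is 40 mm), then the turn about the tool's z in units of 10 degrees (1.0 is 10 degrees), then the closure, from 0 (fully open) to 1 (shut). A call has 1 to 5 rows; each row shifts and turns the commanded pose from where the row before left it, along the tool's axes as they then stand; what a row does not reach is not made up. A row lasts 1/8 s, in which the tool goes at most 62.5 mm and 10.7 degrees, less where a joint would pass 70% of its speed; a pose out of reach is approached as far as the arm can. A call is refused whole if a number of a shift passes 1 or a number of a turn 1, either way. A call with a gripper value outside its range is refused whole. The fingers move at their own pace and stop on an object; "force" is the grip in N (left out, the last holds). Time passes only in rows, so rows that do not move let the fingers close. It gives the time, the measured TCP pose, the force, the opening and the grip force at its end, in the units of the state.
- readout.sense(): the state, without advancing time (a new reading comes with each control period).
- optics.grab_frame(name): name is "scene" or "top" or "wrist"; returns a dict with "image" (420x560x3 uint8, red, green, blue), "range_z" (420x560 float32, mm along the optical axis (not along the pixel's ray), 0 where there is no reading), "vertical_fov" (degrees; the focal length in pixels is half the picture's height over the tangent of half this angle, whatever the lens; pixels are square), "cx", "cy" (the principal point, pixels), "xyz" and "rotation" of the camera in the world. Camera axes: x right, y up, looking along -z (the intrinsics and any distortion apply to the point x, -y, -z); pixel columns grow to the right and rows downward; lengths in mm; the calibration is good to about 2 mm. A picture is of the moment at which its call begins.
- manip.hand_in(): hands the job in; it is judged then, once.
Trained networks look in the newest picture that a camera, given by its name, has taken for a name from the list of things; names that differ only in an ending like _2 or _b are one class to them, and where a whole thing is asked for, a point or a joint stands for the part that bears it (a point fixed in the world has none). Each returns a list of dicts, best first, with "score" (0 to 1); they miss things now and then, are a little off and sometimes report something else, mostly with a low value. They report only what shows in the picture. A call takes as long as a camera call. They do not tell look-alikes from the thing itself.
- models.recognise(camera, thing): "pixel" ([column, row] in pixels, amid what is visible of it).
- models.trace(camera, thing): "region" (420x560 bool, what is visible of it) and "pixel" ([column, row] in pixels, amid what is visible of it).
- models.pinpoint(camera, thing): "pixel" ([column, row] in pixels: a listed point, or the origin of a listed thing).
The state is a dict: "time_s": time; "q": joint angles; "joint_velocities": joint speeds; "joint_efforts": joint torques, N m; "tool_pos": TCP position; "ee_rot": TCP orientation; "force": force on the tool from outside, world axes, zero at the start; "moment": the same for the moment, N m; "width": finger opening in mm; "finger_force": force on a finger pad.
Only numpy, scipy, OpenCV 4.12 (cv2) and the standard library are available. Lean on these libraries where they do the work, as an engineer would, in place of code of your own. Each camera call takes 0.05 s, during which the arm holds its last target. There are 200 camera calls.

### The job

Get the toy laundry's drying things ready for play: stack every coloured tier that is there on the wooden tower base, each one fully down with its four corner holes over the four pins below it, and squeeze each of the two spring rails short and let it spring out between a facing pair of cups in the airer, one rail to a pair, any rail in any pair. Tiers may go in any order. Leave the plant pot, the basket and the iron where they are.

Things in the scene. Friction and masses are not known exactly. Their poses are not given: they have to be found in the camera images.
- stand: Fixed beech tower base, 140 (x) x 110 x 12 mm board. Origin: centre of its underside, z up. Four corner posts at x +-52, y +-37 mm: 16 mm thick up to a shoulder 52 mm above the underside, then a red round-tipped pin, 10 mm thick, 10 mm high. Tiers stack on the shoulders at a pitch of 52 mm.
- airer: Fixed beech airer. Origin: centre of its underside. 10 mm base board 160 (x) x 190 mm; side panels 68 mm high, 12 mm thick, inner faces at y +-83 mm. On each, at x -40 and +40 mm, a blue cup facing inward: square ring 18 mm inside, 26 mm outside, 6 mm deep, closed all round, axis 52 mm above the table. Facing cups: 166 mm floor to floor, 154 mm rim to rim.
- tier1_mid (a point): Loose yellow tier (may be absent), 160 g: plate 130 (x) x 100 (y) x 12 mm, handle rib in its middle 50 (x) x 14 (y) mm, 12 to 46 mm above the underside. 13 mm square holes, 12 deep, in the underside at x +-52, y +-37 mm, a post and pin like the base's above each (shoulder 52, tip 62 mm up); edge lips to 22 mm. Point: centre, 30 mm above the underside, z up; half a turn makes no difference.
- tier2_mid (a point): Loose green tier (may be absent), 160 g: plate 130 (x) x 100 (y) x 12 mm, handle rib in its middle 50 (x) x 14 (y) mm, 12 to 46 mm above the underside. 13 mm square holes, 12 deep, in the underside at x +-52, y +-37 mm, a post and pin like the base's above each (shoulder 52, tip 62 mm up); edge lips to 22 mm. Point: centre, 30 mm above the underside, z up; half a turn makes no difference.
- tier3_mid (a point): Loose blue tier (may be absent), 160 g: plate 130 (x) x 100 (y) x 12 mm, handle rib in its middle 50 (x) x 14 (y) mm, 12 to 46 mm above the underside. 13 mm square holes, 12 deep, in the underside at x +-52, y +-37 mm, a post and pin like the base's above each (shoulder 52, tip 62 mm up); edge lips to 22 mm. Point: centre, 30 mm above the underside, z up; half a turn makes no difference.
- rail1_a (a point): Centre of the end face of spring rail 1's fixed end; y points to the other tip. Loose, 120 g, 170 mm tip to tip, ends 10 mm round rods. Two square cream push plates (64 x 64 x 6 mm, centred on the rod) stand across it, outer faces 60 mm apart, each 55 mm from its tip, symmetric about the middle. It lies on the plates' edges, rod axis 32 mm above the table.
- rail1_b (a point): Centre of the end face of spring rail 1's sliding (plunger) end. Squeezing the two push plates together shortens the whole rail by up to 22 mm (to 148 mm, plates then 38 mm over their outer faces) against a spring: 3 N at rest, 9.6 N fully shortened.
- rail2_a (a point): Centre of the end face of spring rail 2's fixed end; y points to the other tip. Loose, 120 g, 170 mm tip to tip, ends 10 mm round rods. Two square cream push plates (64 x 64 x 6 mm, centred on the rod) stand across it, outer faces 60 mm apart, each 55 mm from its tip, symmetric about the middle. It lies on the plates' edges, rod axis 32 mm above the table.
- rail2_b (a point): Centre of the end face of spring rail 2's sliding (plunger) end. Squeezing the two push plates together shortens the whole rail by up to 22 mm (to 148 mm, plates then 38 mm over their outer faces) against a spring: 3 N at rest, 9.6 N fully shortened.
- cup1_left (a point): Centre of the floor of the left cup of the airer's rail place 1: x -40, y +83 mm of the airer, 52 mm above the table; it faces cup1_right.
- cup1_right (a point): Centre of the floor of the right cup of the airer's rail place 1: x -40, y -83 mm of the airer, 52 mm above the table; it faces cup1_left.
- cup2_left (a point): Centre of the floor of the left cup of the airer's rail place 2: x +40, y +83 mm of the airer, 52 mm above the table; it faces cup2_right.
- cup2_right (a point): Centre of the floor of the right cup of the airer's rail place 2: x +40, y -83 mm of the airer, 52 mm above the table; it faces cup2_left.
- pot: Pink ceramic plant pot with a toy plant, 78 mm wide, 66 mm high (leaves to 120 mm), a bystander; origin at the centre of its foot.
- basket: Blue plastic laundry basket 110 x 150 x 70 mm, a bystander; origin at the centre of its foot.
- iron: Small steel toy iron, 65 mm long, 44 mm high, standing on the toy ironing board (70 mm high), a bystander; origin at the centre of its sole.
Mind the look-alikes: they are no part of the job. Leave any red look-alike of the part that bears rail1_a alone.

How it is judged (in metres and radians):
At the end, for the whole second after the job is handed in: Every tier present is level (0.05 rad) and seated on the pins below: centre within 8 mm of the base's, height within 4 mm of a tier level. Each rail has both end faces within 7.5 mm of the floor centres of two facing cups. All at rest (x of tier1_mid in the frame of stand between -0.008 and 0.008 m and y of tier1_mid in the frame of stand between -0.008 and 0.008 m and angle between each of tier1_mid, tier2_mid, tier3_mid's own z axis and vertical below 0.05 rad and (z of tier1_mid in the frame of stand between 0.078 and 0.086 m or z of tier1_mid in the frame of stand between 0.13 and 0.138 m or z of tier1_mid in the frame of stand between 0.182 and 0.19 m) and linear speed of each of tier1, tier2, tier3, rail1, rail2 below 0.02 m/s and x of tier2_mid in the frame of stand between -0.008 and 0.008 m and y of tier2_mid in the frame of stand between -0.008 and 0.008 m and (z of tier2_mid in the frame of stand between 0.078 and 0.086 m or z of tier2_mid in the frame of stand between 0.13 and 0.138 m or z of tier2_mid in the frame of stand between 0.182 and 0.19 m) and x of tier3_mid in the frame of stand between -0.008 and 0.008 m and y of tier3_mid in the frame of stand between -0.008 and 0.008 m and (z of tier3_mid in the frame of stand between 0.078 and 0.086 m or z of tier3_mid in the frame of stand between 0.13 and 0.138 m or z of tier3_mid in the frame of stand between 0.182 and 0.19 m) and ((distance between rail1_a and cup1_left below 0.0075 m and distance between rail1_b and cup1_right below 0.0075 m) or (distance between rail1_a and cup1_right below 0.0075 m and distance between rail1_b and cup1_left below 0.0075 m) or (distance between rail1_a and cup2_left below 0.0075 m and distance between rail1_b and cup2_right below 0.0075 m) or (distance between rail1_a and cup2_right below 0.0075 m and distance between rail1_b and cup2_left below 0.0075 m)) and ((distance between rail2_a and cup1_left below 0.0075 m and distance between rail2_b and cup1_right below 0.0075 m) or (distance between rail2_a and cup1_right below 0.0075 m and distance between rail2_b and cup1_left below 0.0075 m) or (distance between rail2_a and cup2_left below 0.0075 m and distance between rail2_b and cup2_right below 0.0075 m) or (distance between rail2_a and cup2_right below 0.0075 m and distance between rail2_b and cup2_left below 0.0075 m))); the robot touches nothing.
It fails at once if the pot is pushed more than 30 mm (distance of pot from where it was at the start of the episode above 0.03 m).
It fails at once if the basket is pushed more than 30 mm (distance of basket from where it was at the start of the episode above 0.03 m).
It fails at once if the iron is pushed more than 30 mm (distance of iron from where it was at the start of the episode above 0.03 m).
Of tier1, tier2, tier3 only 2 to 3 are there at a start; the rules pass over those that are not, and their reading is None.
At some moment in a run one of rail1, rail2, tier1, tier2, tier3 may be knocked a few centimetres aside while the robot is not near it.
It also fails if it takes over 208 s, if anything falls off the work surface, if the arm or the gripper's body presses on something with over 40 N, if the wrist force passes 120 N, or if a joint passes its speed limit or range.

## Working session

There is one attempt and no reset: what is moved stays moved. The work goes in short steps, Python scripts to look and compute and a tool call to move; the robot and the scene stay as the last step left them, time stands still between calls to the robot, and variables do not carry over. Pictures are saved under pics/ and viewed, at most 14 in all, crops included, and the job is handed in when it is done.

Besides the shell and the picture viewer there is one more tool, called after "Request:" by a JSON object that holds its "fn" and its "kwargs". jog_arm: Moves the arm, as the interface text tells. Its arguments: {"type":"object","properties":{"deltas":{"type":"array"},"force":{"type":"number"}},"required":["deltas"]}

```bash
mkdir -p pics; cat > h.py <<'E'
import numpy as np, cv2, json
from rig import readout, optics, manip, models
def grab(n):
    return optics.grab_frame(n)
def save(f,p,crop=None,scale=1):
    im=f["image"][:,:,::-1]
    if crop: c0,r0,c1,r1=crop; im=im[r0:r1,c0:c1]
    if scale!=1: im=cv2.resize(im,None,fx=scale,fy=scale,interpolation=cv2.INTER_CUBIC)
    cv2.imwrite("pics/"+p,im)
def cloud(f):
    h,w=f["range_z"].shape; fl=h/2/np.tan(np.radians(f["vertical_fov"]/2))
    v,u=np.mgrid[0:h,0:w]; z=f["range_z"]
    P=np.stack([(u-f["cx"])/fl*z,-(v-f["cy"])/fl*z,-z],-1)
    W=P@np.array(f["rotation"]).T+np.array(f["xyz"]); W[z==0]=np.nan
    return W
def ray(f,px,zw):
    fl=420/2/np.tan(np.radians(f["vertical_fov"]/2))
    d=np.array(f["rotation"])@np.array([(px[0]-f["cx"])/fl,-(px[1]-f["cy"])/fl,-1]); o=np.array(f["xyz"])
    return o+d*(zw-o[2])/d[2]
def st():
    s=readout.sense(); print("t",s["time_s"],"pos",np.round(s["tool_pos"],1),"w",s["width"],"F",np.round(s["force"],1)); print(np.round(s["ee_rot"],3).tolist(), np.round(s["q"],1))
    return s
E
python3 - <<'E'
from h import *
st()
for n in ["top","scene"]:
    f=grab(n); save(f,n+"0.png")
    print(n,f["xyz"],f["vertical_fov"],[k for k in f], f["cx"],f["cy"])
    for t in ["stand","airer","tier1_mid","tier2_mid","tier3_mid","rail1_a","rail1_b","cup1_left","pot","basket","iron"]:
        W=cloud(f)
        r=models.pinpoint(n,t)
        print(t,[(np.round(a["pixel"]).tolist(),round(a["score"],2),np.round(W[min(419,max(0,int(a["pixel"][1]))),min(559,max(0,int(a["pixel"][0])))]).tolist()) for a in r[:6]])
E
```

```text
t 0.0 pos [178.8 493.4 252.2] w 88.0407848427271 F [ 0.   0.4 -0.1]
[[-0.94, 0.341, -0.001], [0.341, 0.94, -0.001], [0.0, -0.001, -1.0]] [ 57.3  18.   85.9   0.   76.3 -12.8]
top [ 3.43464662e+02 -1.15380189e+00  1.75410312e+03] 42.05293915943717 ['image', 'range_z', 'vertical_fov', 'cx', 'cy', 'xyz', 'rotation'] 281.81799286295427 212.99333280327235
stand [([288.0, 198.0], 0.95, [603.0, 14.0, 10.0])]
airer [([192.0, 241.0], 0.74, [468.0, 324.0, 8.0])]
tier1_mid [([411.0, 200.0], 0.68, [589.0, -377.0, 42.0])]
tier2_mid [([356.0, 186.0], 0.88, [636.0, -205.0, 44.0]), ([379.0, 245.0], 0.51, [448.0, -276.0, -5.0]), ([116.0, 231.0], 0.51, [505.0, 569.0, 4.0])]
tier3_mid []
rail1_a [([378.0, 264.0], 0.85, [386.0, -264.0, 40.0]), ([382.0, 247.0], 0.81, [444.0, -284.0, 2.0]), ([301.0, 243.0], 0.63, [457.0, -29.0, 1.0]), ([455.0, 238.0], 0.58, [468.0, -510.0, 27.0]), ([483.0, 280.0], 0.55, [332.0, -602.0, 1.0]), ([407.0, 304.0], 0.52, [265.0, -349.0, 41.0])]
rail1_b [([378.0, 264.0], 0.85, [386.0, -264.0, 40.0]), ([382.0, 247.0], 0.81, [444.0, -284.0, 2.0]), ([301.0, 243.0], 0.63, [457.0, -2
[... 956 characters left out ...]
0, 37.0]), ([265.0, 113.0], 0.68, [224.0, -385.0, 1.0]), ([211.0, 92.0], 0.68, [324.0, -589.0, 31.0]), ([194.0, 119.0], 0.58, [467.0, -511.0, 26.0]), ([278.0, 163.0], 0.55, [378.0, -147.0, 5.0])]
rail1_b [([253.0, 146.0], 0.87, [423.0, -228.0, 62.0]), ([240.0, 150.0], 0.69, [452.0, -264.0, 37.0]), ([265.0, 113.0], 0.68, [224.0, -385.0, 1.0]), ([211.0, 92.0], 0.68, [324.0, -589.0, 31.0]), ([194.0, 119.0], 0.58, [467.0, -511.0, 26.0]), ([278.0, 163.0], 0.55, [378.0, -147.0, 5.0])]
cup1_left []
pot [([267.0, 285.0], 0.81, [760.0, 217.0, 47.0])]
basket [([413.0, 316.0], 0.55, [511.0, 548.0, 10.0])]
iron [([191.0, 223.0], 0.59, [802.0, -71.0, 96.0]), ([190.0, 154.0], 0.15, [592.0, -365.0, 31.0])]
```

View pics/top0.png

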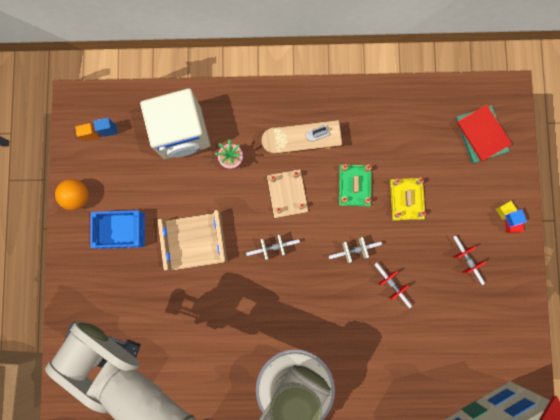

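View pics/scene0.png

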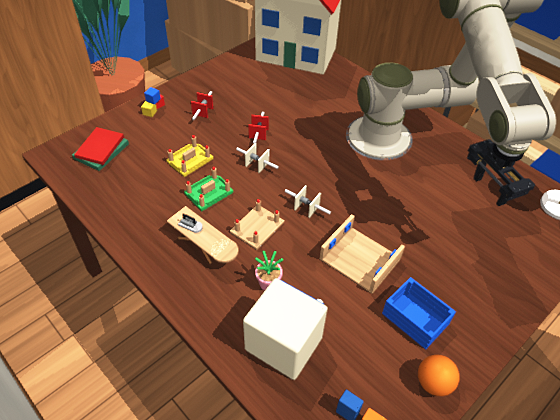

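Top view: the stand is at (288,194), the green tier at (356,186), the yellow tier at (407,199) and the airer at (192,241). There is no blue tier. Candidates for rails are cream-plated (273,247) and (356,250), and red look-alikes (393,285) and (469,260), so I choose the two cream ones. The blue basket at (117,229) is not a tier.

```bash
cat >> h.py <<'E'
def pose_rect(P):
    (c,s,a)=cv2.minAreaRect(P[:,:2].astype(np.float32))
    b=cv2.boxPoints((c,s,a)); e=b[1]-b[0]; e2=b[2]-b[1]
    l=e if np.linalg.norm(e)>np.linalg.norm(e2) else e2
    ang=np.degrees(np.arctan2(l[1],l[0]))%180
    return np.round(c,1),np.round(sorted(s),1),round(ang,1)
E
python3 - <<'E'
from h import *
f=grab("top"); W=cloud(f); save(f,"crop1.png",(230,150,500,320),2.9)
for t in ["tier1_mid","tier2_mid","stand","airer","rail1_a"]:
    for r in models.trace("top",t)[:6]:
        m=r["region"]; P=W[m]; P=P[~np.isnan(P[:,0])]
        rect=pose_rect(P[P[:,2]>6]) if (P[:,2]>6).sum()>5 else None
        print(t,round(r["score"],2),np.round(r["pixel"]),m.sum(),"z",np.round(np.nanpercentile(P[:,2],[5,50,95])),rect,"col",f["image"][m].mean(0).round())
w=grab("wrist"); print("wrist",w["xyz"],np.round(w["rotation"],3).tolist(),w["vertical_fov"])
E
```

```text
tier1_mid 0.79 [406. 198.] 1303 z [ 6. 14. 50.] (array([ 595.8, -371.2]), array([103.9, 130.8]), np.float32(1.3)) col [227. 200.  45.]
tier2_mid 0.75 [356. 187.] 1261 z [ 6. 14. 51.] (array([ 643.3, -203.2]), array([100.7, 132.1]), np.float32(177.0)) col [ 91. 185. 108.]
tier2_mid 0.68 [229. 155.] 512 z [ 59.  71. 117.] (array([734.3, 193.3]), array([74.1, 77.9]), np.float32(180.0)) col [153. 160. 117.]
stand 0.61 [286. 194.] 1504 z [ 4. 12. 49.] (array([620.5,  14.6]), array([111.5, 141.4]), np.float32(8.9)) col [228. 188. 143.]
rail1_a 0.89 [391. 282.] 331 z [ 1. 38. 67.] (array([ 324. , -308.4]), array([ 59.7, 155.8]), np.float32(38.5)) col [172. 114. 110.]
rail1_a 0.87 [355. 251.] 341 z [ 4. 39. 67.] (array([ 432.9, -195.4]), array([ 62.4, 166.6]), np.float32(103.4)) col [189. 183. 174.]
rail1_a 0.71 [403. 293.] 197 z [ 0. 37. 67.] (array([ 292.6, -336.1]), array([58.2, 66.6]), np.float32(77.9)) col [170. 109. 106.]
rail1_a 0.7 [273. 249.] 194 z [18. 40. 66.] (array([439.9,  60.2]), array([ 50.2, 152.2]), np.float32(90.2)) col [185. 181. 176.]
rail1_a 0.69 [469. 258.] 244 z [ 8. 41. 66.] (array([ 412.6, -532.3]), array([ 56.8, 116. ]), np.float32(32.0)) col [161. 102. 100.]
rail1_a 0.63 [345. 252.] 166 z [-1. 38. 67.] (array([ 427.7, -155.6]), array([49.5, 74. ]), np.float32(78.6)) col [184. 177. 168.]
wrist [104.02059409 520.78741463 384.46943283] [[0.34, -0.894, -0.292], [0.94, 0.323, 0.106], [-0.0, -0.31, 0.951]] 71.23548236477717
```

View pics/crop1.png

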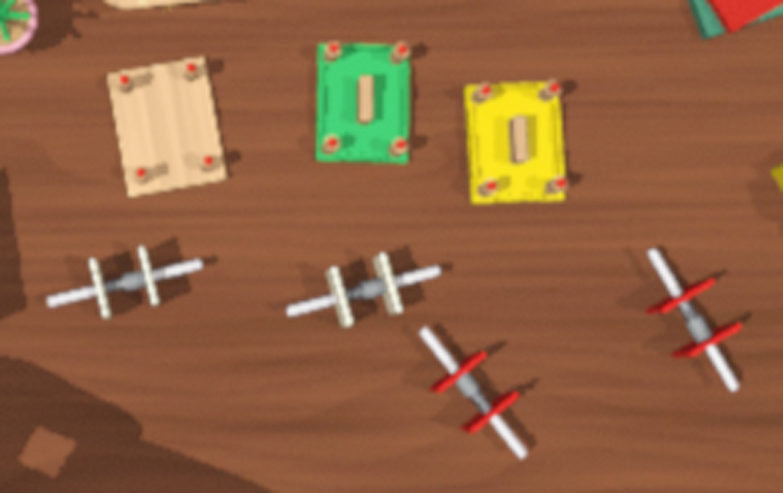

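Request:
{"fn": "jog_arm", "kwargs": {"deltas": [[[-0.9,-0.23,0],0,0],[[-0.9,-0.23,0],0,0],[[-0.9,-0.23,0],0,0],[[-0.9,-0.23,0],0,0],[[-0.9,-0.23,0],0,0]]}}

```text
time_s: 2.17
tool_pos: [333.4, 388.2, 252.8]
ee_rot: [[-0.94, 0.341, 0.0], [0.341, 0.94, 0.0], [-0.0, 0.0, -1.0]]
force: [-0.3, 1.0, -0.5]
width: 88.1
finger_force: 0.0
```

Request:
{"fn": "jog_arm", "kwargs": {"deltas": [[[-0.93,-0.23,0],0,0],[[-0.93,-0.23,0],0,0],[[-0.93,-0.23,0],-0.8,0],[[0,0,0],-1,0],[[0,0,0],-1,0]]}}

```text
time_s: 2.8
tool_pos: [428.3, 324.6, 252.6]
ee_rot: [[-0.989, -0.145, -0.0], [-0.145, 0.989, -0.0], [0.0, -0.0, -1.0]]
force: [-0.3, -0.1, -0.2]
width: 88.1
finger_force: 0.0
```

```bash
python3 - <<'E'
from h import *
f=grab("wrist"); save(f,"w1.png"); W=cloud(f); np.savez("w1.npz",W=W,im=f["image"])
g=f["image"].astype(int)
# airer panel tops z~68 ; blue cups
blue=(g[:,:,2]>g[:,:,0]+50)&(W[:,:,2]>30)&(W[:,:,2]<75)&(W[:,:,1]>150)&(W[:,:,1]<460)
n,l,s,c=cv2.connectedComponentsWithStats(blue.astype(np.uint8))
for i in range(1,n):
    if s[i,4]>60:
        P=W[l==i]; print("blue",np.round(c[i]),s[i,4],np.round(np.nanmin(P,0),1),np.round(np.nanmedian(P,0),1),np.round(np.nanmax(P,0),1))
tp=(np.abs(W[:,:,2]-68)<6)&(W[:,:,1]>180)&(W[:,:,1]<460)&(W[:,:,0]>330)&(W[:,:,0]<600)
n,l,s,c=cv2.connectedComponentsWithStats(tp.astype(np.uint8))
for i in range(1,n):
    if s[i,4]>200: P=W[l==i]; print("top",np.round(c[i]),s[i,4],np.median(P[:,2]).round(1),pose_rect(P))
for t in ["airer","cup1_left"]:
    for r in models.pinpoint("wrist",t)[:5]: print(t,np.round(r["pixel"]),round(r["score"],2),np.round(ray(f,r["pixel"],0 if t=="airer" else 52),1))
E
```

```text
blue [199. 186.] 265 [426.7 227.2  38.1] [439.9 231.9  62.5] [453.5 235.5  66.5]
blue [338. 187.] 227 [405.1 384.6  40.6] [417.  388.5  64.2] [431.1 393.7  67.5]
blue [205. 248.] 224 [505.6 237.5  38.4] [518.4 242.8  59.2] [544.7 246.5  66.8]
blue [334. 250.] 200 [483.9 395.5  39.2] [495.2 399.4  64.1] [510.3 404.8  67.4]
top [191. 203.] 1375 67.5 (array([467.2, 228.5]), array([ 18.4, 132.8]), np.float32(7.8))
top [344. 217.] 1660 67.5 (array([456.9, 400.4]), array([ 18.5, 158.5]), np.float32(7.7))
airer [270. 207.] 0.91 [471.2 315.2   0. ]
cup1_left [339. 186.] 0.9 [417.1 390.8  52. ]
```

View pics/w1.png

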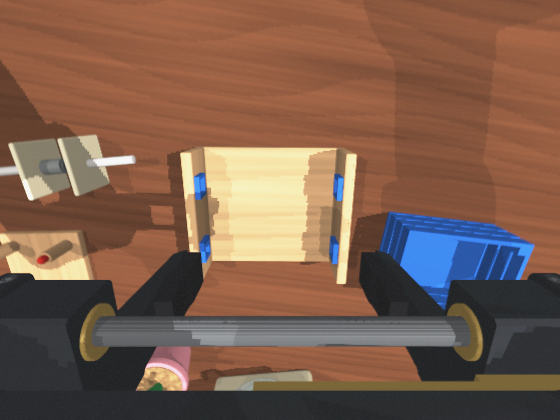

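The wrist view shows all four cups: place 1 at (199,186)/(338,187) and place 2 at (205,248)/(334,250). That puts the airer at about (468.5,315), yaw 8°. Next I go to the near cream rail.

Request:
{"fn": "jog_arm", "kwargs": {"deltas": [[[0.185,-0.94,0.114],0,0],[[0.185,-0.94,0.114],0,0],[[0.185,-0.94,0.114],0,0],[[0.185,-0.94,0.114],0,0],[[0.185,-0.94,0.114],0,0]]}}

```text
time_s: 3.58
tool_pos: [417.6, 132.6, 229.9]
ee_rot: [[-0.991, -0.137, 0.001], [-0.137, 0.991, -0.0], [-0.001, -0.0, -1.0]]
force: [1.0, 0.2, -0.5]
width: 88.5
finger_force: 0.0
```

Request:
{"fn": "jog_arm", "kwargs": {"deltas": [[[0.185,-0.94,0.114],0,0],[[0.185,-0.94,0.114],-0.5,0],[[0,0,0],0,0]]}}

```text
time_s: 3.95
tool_pos: [413.6, 55.7, 220.8]
ee_rot: [[-0.975, -0.22, -0.0], [-0.22, 0.975, -0.0], [0.0, -0.0, -1.0]]
force: [-0.8, 0.3, 0.7]
width: 88.4
finger_force: 0.0
```

```bash
cat >> h.py <<'E'
def rail(f,lo,hi):
    "cream plate tops near z 64 inside window lo..hi -> centre, rod direction"
    W=cloud(f); g=f["image"].astype(int)
    m=(W[:,:,2]>lo[2])&(W[:,:,2]<hi[2])&(W[:,:,0]>lo[0])&(W[:,:,0]<hi[0])&(W[:,:,1]>lo[1])&(W[:,:,1]<hi[1])&(g[:,:,0]<g[:,:,2]+70)
    n,l,s,c=cv2.connectedComponentsWithStats(m.astype(np.uint8))
    out=[]
    for i in range(1,n):
        if s[i,4]>40:
            P=W[l==i]; out.append((s[i,4],pose_rect(P),np.median(P,0).round(1),np.round(c[i])))
    for o in sorted(out,key=lambda o:-o[0])[:5]: print(o)
E
python3 - <<'E'
from h import *
st(); f=grab("wrist"); save(f,"w2.png")
rail(f,(380,-60,59),(520,160,70))
rail(f,(380,-60,30),(520,160,45))
for r in models.pinpoint("wrist","rail1_a")[:5]: print(np.round(r["pixel"]),round(r["score"],2),np.round(ray(f,r["pixel"],32),1))
E
```

```text
t 3.95 pos [413.6  55.7 220.8] w 88.40280071987189 F [-0.8  0.3  0.7]
[[-0.975, -0.22, -0.0], [-0.22, 0.975, -0.0], [0.0, -0.0, -1.0]] [  -8.5    6.   105.7   -0.    68.3 -111.2]
(np.int32(338), (array([437.3,  88.7]), array([ 6.2, 63.2]), np.float32(13.5)), array([435.9,  87.9,  63.4]), array([307., 223.]))
(np.int32(330), (array([449.9,  36.2]), array([ 6.2, 63.2]), np.float32(13.4)), array([447.1,  35.9,  63.5]), array([256., 223.]))
(np.int32(609), (array([442.2,  59.6]), array([49.2, 63.9]), np.float32(92.1)), array([441.9,  57.7,  38.4]), array([279., 215.]))
(np.int32(385), (array([429.7, 119.5]), array([ 9.6, 51.7]), np.float32(102.5)), array([429.2, 120.7,  35.8]), array([333., 215.]))
(np.int32(376), (array([457.2,   5. ]), array([ 9.3, 51.9]), np.float32(103.5)), array([456.6,   6. ,  35.9]), array([230., 216.]))
[127. 152.] 0.87 [ 410.1 -116.1   32. ]
```

View pics/w2.png

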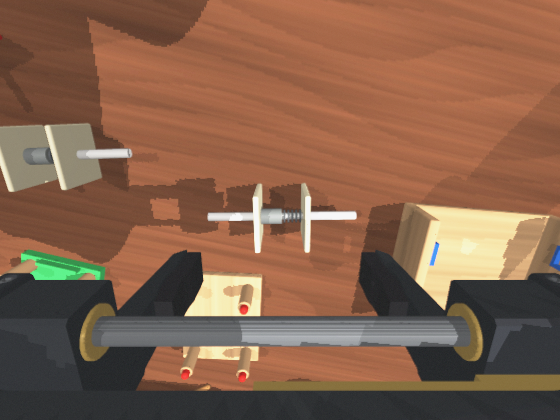

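The close view confirms the cream rail at (283,217), plates at (258,220)/(307,220), 54 mm apart. Centre is (443.6,62.4).

Request:
{"fn": "jog_arm", "kwargs": {"deltas": [[[-0.77,0,0.345],-0.07,0],[[0,0,0.95],0,0],[[0,0,0.95],0,0],[[0,0,0.95],0,0],[[0,0,0.95],0,0]]}}

```text
time_s: 4.68
tool_pos: [443.9, 65.3, 54.0]
ee_rot: [[-0.971, -0.237, 0.001], [-0.237, 0.971, 0.0], [-0.001, -0.0, -1.0]]
force: [1.0, 0.0, 0.4]
width: 88.0
finger_force: 0.0
```

Request:
{"fn": "jog_arm", "kwargs": {"deltas": [[[0,0,0],0,0.2],[[0,0,0],0,0.4],[[0,0,0],0,0.6],[[0,0,0],0,0.6],[[0,0,0],0,0.6]], "force": 25}}

```text
time_s: 5.3
tool_pos: [444.1, 64.1, 55.5]
ee_rot: [[-0.971, -0.238, 0.001], [-0.238, 0.971, -0.0], [-0.001, -0.0, -1.0]]
force: [-0.6, -0.1, 6.1]
width: 40.4
finger_force: 10.9
```

Request:
{"fn": "jog_arm", "kwargs": {"deltas": [[[0,0,-0.5],0,0.6],[[0,0,-1],0,0.6],[[0,0,-1],0,0.6],[[-0.5,0.97,-0.5],0,0.6],[[-0.5,0.97,0],0,0.6]]}}

```text
time_s: 5.92
tool_pos: [464.9, 149.9, 176.6]
ee_rot: [[-0.972, -0.237, 0.003], [-0.237, 0.972, 0.0], [-0.003, -0.001, -1.0]]
force: [0.6, -0.5, -2.0]
width: 37.7
finger_force: 25.0
```

Request:
{"fn": "jog_arm", "kwargs": {"deltas": [[[-0.52,0.98,0],0,0.6],[[-0.52,0.98,0],0,0.6],[[-0.52,0.98,0],0,0.6],[[-0.52,0.98,0],0.58,0.6],[[0,0,0],0,0.6]]}}

```text
time_s: 6.55
tool_pos: [507.2, 323.1, 174.1]
ee_rot: [[-0.99, -0.141, -0.001], [-0.141, 0.99, -0.0], [0.001, -0.0, -1.0]]
force: [0.5, -0.1, -1.8]
width: 37.5
finger_force: 25.0
```

```bash
python3 - <<'E'
from h import *
s=st(); f=grab("wrist"); save(f,"w3.png"); W=cloud(f); g=f["image"].astype(int)
z=s["tool_pos"][2]
blue=(g[:,:,2]>g[:,:,0]+50)&(W[:,:,2]>30)&(W[:,:,2]<75)&(W[:,:,1]>150)&(W[:,:,1]<440)
n,l,q,c=cv2.connectedComponentsWithStats(blue.astype(np.uint8))
for i in range(1,n):
    if q[i,4]>40: P=W[l==i]; print("blue",np.round(c[i]),q[i,4],np.nanpercentile(P,[2,50,98],axis=0).round(1).tolist())
rail(f,(400,180,z-5),(620,460,z+15)); print(); rail(f,(400,180,z-30),(620,460,z-12))
E
```

```text
t 6.55 pos [507.2 323.1 174.1] w 37.470987279943266 F [ 0.5 -0.1 -1.8]
[[-0.99, -0.141, -0.001], [-0.141, 0.99, -0.0], [0.001, -0.0, -1.0]] [ 21.3  31.3  78.    0.   70.7 -76.7]
blue [181. 115.] 584 [[427.6, 227.5, 39.9], [439.6, 232.0, 63.2], [452.1, 235.4, 66.0]]
blue [377. 116.] 560 [[406.2, 384.8, 41.3], [418.1, 388.3, 63.3], [430.7, 393.0, 66.0]]
blue [190. 208.] 468 [[506.2, 237.8, 40.7], [518.8, 242.6, 61.8], [531.2, 246.1, 65.9]]
blue [367. 209.] 455 [[484.7, 395.5, 41.2], [497.0, 399.0, 62.4], [509.7, 403.7, 65.9]]
(np.int32(2222), (array([499.8, 345.4]), array([21.2, 57.5]), np.float32(7.8)), array([495.4, 338.5, 181.6]), array([320., 269.]))
(np.int32(2210), (array([506.8, 298.9]), array([21.6, 58.8]), np.float32(7.8)), array([502.2, 304.1, 181.8]), array([242., 269.]))

(np.int32(1954), (array([505.3, 321.1]), array([37.3, 63. ]), np.float32(5.9)), array([501.9, 322.4, 157.2]), array([281., 251.]))
(np.int32(1222), (array([511.8, 275. ]), array([11.7, 52.4]), np.float32(102.8)), array([511.7, 269.7, 154.3]), array([189., 255.]))
(np.int32(1182), (array([498.7, 370.3]), array([12.3, 51.9]), np.float32(92.5)), array([497.3, 375.4, 153.8]), array([373., 256.]))
```

View pics/w3.png

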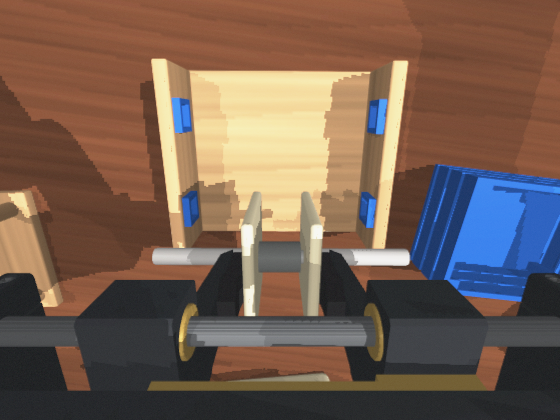

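Rail held level, tips at (153,256) and (408,257); cups of place 2 at (190,208)/(367,209). Adjust by (+1.6,-2.1) mm and descend.

Request:
{"fn": "jog_arm", "kwargs": {"deltas": [[[-0.03,-0.058,0.2],0,0.6],[[0,0,0.6],0,0.6],[[0,0,0.6],0,0.6],[[0,0,0.4],0,0.6],[[0,0,0],0,0.6]]}}

```text
time_s: 7.22
tool_pos: [508.7, 318.2, 102.1]
ee_rot: [[-0.99, -0.138, -0.002], [-0.138, 0.99, -0.001], [0.002, -0.001, -1.0]]
force: [0.9, 0.2, -0.2]
width: 37.4
finger_force: 25.0
```

```bash
python3 - <<'E'
from h import *
s=st(); f=grab("wrist"); W=cloud(f); z=s["tool_pos"][2]; g=f["image"].astype(int)
rail(f,(400,180,z-24),(620,460,z-14))
blue=(g[:,:,2]>g[:,:,0]+50)&(W[:,:,2]>30)&(W[:,:,2]<75)&(W[:,:,1]>150)&(W[:,:,1]<440)&(W[:,:,0]>470)
n,l,q,c=cv2.connectedComponentsWithStats(blue.astype(np.uint8))
for i in range(1,n):
    if q[i,4]>40: P=W[l==i]; print("blue",np.round(c[i]),q[i,4],np.nanpercentile(P,[2,50,98],axis=0).round(1).tolist())
E
```

```text
t 7.225 pos [508.7 318.2 102.1] w 37.372805585526976 F [ 0.9  0.2 -0.2]
[[-0.99, -0.138, -0.002], [-0.138, 0.99, -0.001], [0.002, -0.001, -1.0]] [ 20.8  35.8  82.3  -0.   62.1 -77.1]
(np.int32(1536), (array([506.9, 316.4]), array([29.8, 64.2]), np.float32(13.2)), array([504.5, 316. ,  85.4]), array([278., 256.]))
(np.int32(1112), (array([513.6, 269.9]), array([10.3, 51.8]), np.float32(100.3)), array([513.3, 263.9,  82.3]), array([187., 256.]))
(np.int32(1074), (array([500.7, 368.8]), array([10. , 44.6]), np.float32(97.4)), array([499.2, 371.3,  81.9]), array([375., 257.]))
(np.int32(115), (array([484.3, 327.9]), array([ 5., 21.]), np.float32(172.6)), array([476.3, 327.8,  83.2]), array([307., 216.]))
blue [166. 232.] 635 [[506.1, 237.8, 39.6], [512.7, 242.2, 52.7], [527.9, 245.5, 65.7]]
blue [406. 237.] 773 [[484.5, 395.4, 40.7], [493.7, 399.2, 61.1], [509.2, 403.9, 65.9]]
```

Request:
{"fn": "jog_arm", "kwargs": {"deltas": [[[0,0.05,0],0,0.6],[[0,0,0],0,0.6],[[0,0,0],0,0.6],[[0,0,0],0,0.6]]}}

```text
time_s: 7.78
tool_pos: [508.8, 321.0, 103.1]
ee_rot: [[-0.99, -0.139, 0.0], [-0.139, 0.99, 0.0], [-0.0, 0.0, -1.0]]
force: [0.7, -0.8, -1.1]
width: 37.8
finger_force: 25.0
```

```bash
python3 - <<'E'
from h import *
s=st(); f=grab("wrist"); W=cloud(f); z=s["tool_pos"][2]
save(f,"w4.png",(100,180,480,300),2)
rail(f,(400,180,z-24),(620,460,z-14))
E
```

```text
t 7.775 pos [508.8 321.  103.1] w 37.79491633634114 F [ 0.7 -0.8 -1.1]
[[-0.99, -0.139, 0.0], [-0.139, 0.99, 0.0], [-0.0, 0.0, -1.0]] [ 21.1  35.8  82.   -0.   62.1 -76.9]
(np.int32(1649), (array([507.1, 320.1]), array([37.1, 62.2]), np.float32(7.7)), array([504. , 320. ,  86.5]), array([281., 253.]))
(np.int32(1112), (array([513.7, 272.6]), array([10.3, 52.2]), np.float32(100.5)), array([513.5, 267. ,  83.4]), array([188., 256.]))
(np.int32(1084), (array([500.9, 371.9]), array([10.1, 44.2]), np.float32(97.7)), array([499.2, 374. ,  83. ]), array([375., 257.]))
```

View pics/w4.png

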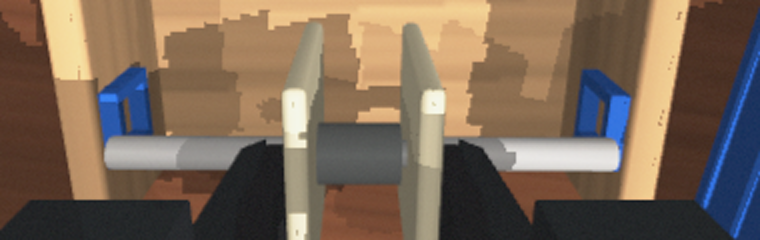

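Request:
{"fn": "jog_arm", "kwargs": {"deltas": [[[0,0.005,0.23],0,0.6],[[0,0,0.23],0,0.6],[[0,0,0.22],0,0.6],[[0,0,0],0,0.6],[[0,0,0],0,0.6]]}}

```text
time_s: 8.45
tool_pos: [508.9, 321.2, 75.9]
ee_rot: [[-0.99, -0.139, 0.0], [-0.139, 0.99, 0.0], [-0.0, 0.0, -1.0]]
force: [-0.8, -0.6, -1.7]
width: 37.5
finger_force: 25.0
```

```bash
python3 - <<'E'
from h import *
s=st(); f=grab("wrist"); W=cloud(f); z=s["tool_pos"][2]
save(f,"w5.png",(100,180,480,300),2)
rail(f,(400,180,z-26),(620,460,z-14))
E
```

```text
t 8.45 pos [508.9 321.2  75.9] w 37.46185415893075 F [-0.8 -0.6 -1.7]
[[-0.99, -0.139, 0.0], [-0.139, 0.99, 0.0], [-0.0, 0.0, -1.0]] [ 21.1  37.9  83.1  -0.   59.  -76.9]
(np.int32(1749), (array([507. , 319.1]), array([36.9, 62.7]), np.float32(5.7)), array([503.8, 320.2,  59. ]), array([281., 252.]))
(np.int32(1538), (array([458.8, 395. ]), array([ 7.7, 84.3]), np.float32(7.7)), array([456.7, 397. ,  56.5]), array([436., 191.]))
(np.int32(1216), (array([477.9, 236. ]), array([ 7.7, 65.9]), np.float32(7.8)), array([481.1, 234.4,  57. ]), array([128., 192.]))
(np.int32(1186), (array([513.5, 272.3]), array([10.9, 50.8]), np.float32(101.7)), array([513.4, 267.4,  56.1]), array([188., 255.]))
(np.int32(1160), (array([501.2, 368.6]), array([11.5, 51.9]), np.float32(95.0)), array([499.2, 373.9,  55.7]), array([374., 256.]))
```

View pics/w5.png

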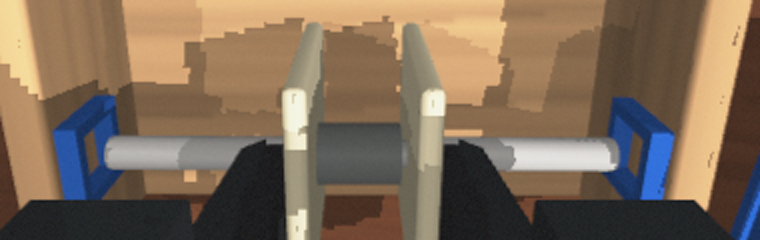

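The rod tips at crop (105,152)/(618,152) face the cup openings. I'll release.

Request:
{"fn": "jog_arm", "kwargs": {"deltas": [[[0,0,0],0,0.5],[[0,0,0],0,0.42],[[0,0,0],0,0.34],[[0,0,0],0,0.2],[[0,0,0],0,0.0]]}}

```text
time_s: 9.12
tool_pos: [508.8, 321.1, 75.9]
ee_rot: [[-0.99, -0.139, 0.0], [-0.139, 0.99, 0.0], [-0.0, 0.0, -1.0]]
force: [-0.4, -0.0, 0.6]
width: 76.0
finger_force: 0.0
```

Request:
{"fn": "jog_arm", "kwargs": {"deltas": [[[0,0,0],0,0],[[0,0,0],0,0],[[0,0,-0.4],0,0],[[0,0,-1],0,0],[[0,0,-1],0,0]]}}

```text
time_s: 9.75
tool_pos: [508.7, 321.1, 174.1]
ee_rot: [[-0.99, -0.139, 0.001], [-0.139, 0.99, 0.0], [-0.001, 0.0, -1.0]]
force: [0.2, 0.6, 0.1]
width: 88.1
finger_force: 0.0
```

```bash
python3 - <<'E'
from h import *
s=st(); f=grab("wrist")
save(f,"w6.png")
rail(f,(440,180,78),(600,460,92)); print()
rail(f,(470,240,48),(560,405,62))
E
```

```text
t 9.75 pos [508.7 321.1 174.1] w 88.09497790344706 F [0.2 0.6 0.1]
[[-0.99, -0.139, 0.001], [-0.139, 0.99, 0.0], [-0.001, 0.0, -1.0]] [ 21.1  31.3  78.1  -0.   70.6 -76.9]
(np.int32(588), (array([504.5, 345.6]), array([ 6.2, 63.3]), np.float32(7.6)), array([502.5, 345. ,  83.8]), array([312., 216.]))
(np.int32(584), (array([511.3, 296.1]), array([ 6.1, 63.6]), np.float32(7.7)), array([508.9, 296. ,  83.8]), array([250., 215.]))

(np.int32(1026), (array([507.2, 320.7]), array([54.6, 61.9]), np.float32(7.7)), array([505.8, 317.9,  58.3]), array([279., 205.]))
(np.int32(718), (array([497.1, 381.2]), array([26.7, 59.8]), np.float32(121.9)), array([498.6, 381.3,  56. ]), array([349., 204.]))
(np.int32(569), (array([512.9, 265.4]), array([16.1, 49.7]), np.float32(92.7)), array([514.3, 264.5,  56.3]), array([217., 206.]))
```

View pics/w6.png

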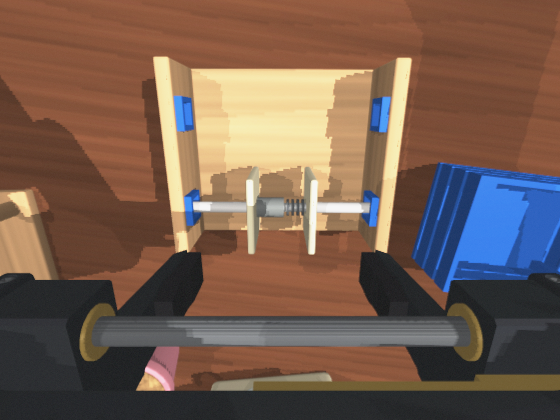

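The picture shows the first rail sprung between the place 2 cups at (192,206)/(371,209). Numbers agree: plates 50 mm apart, top at 84 mm. On to rail two.

Request:
{"fn": "jog_arm", "kwargs": {"deltas": [[[0.355,-0.953,-0.09],0,0],[[0.355,-0.953,-0.09],0,0],[[0.355,-0.953,-0.09],0,0],[[0.355,-0.953,-0.09],0,0],[[0.355,-0.953,-0.09],0,0]]}}

```text
time_s: 10.42
tool_pos: [464.6, 121.3, 190.9]
ee_rot: [[-0.99, -0.139, 0.002], [-0.139, 0.99, -0.0], [-0.002, -0.0, -1.0]]
force: [-0.1, 0.5, -0.5]
width: 88.2
finger_force: 0.0
```

Request:
{"fn": "jog_arm", "kwargs": {"deltas": [[[0.355,-0.953,-0.09],0,0],[[0.355,-0.953,-0.09],0,0],[[0.355,-0.953,-0.09],0,0],[[0.355,-0.953,-0.09],0,0],[[0.355,-0.953,-0.09],0,0]]}}

```text
time_s: 11.05
tool_pos: [420.7, -77.4, 208.9]
ee_rot: [[-0.99, -0.139, 0.002], [-0.139, 0.99, -0.001], [-0.001, -0.001, -1.0]]
force: [0.6, 0.3, -0.3]
width: 88.4
finger_force: 0.0
```

Request:
{"fn": "jog_arm", "kwargs": {"deltas": [[[0.355,-0.953,-0.09],0,0],[[0.355,-0.953,-0.09],0,0],[[0.355,-0.953,-0.09],-0.5,0],[[0,0,0],0,0],[[0,0,0],0,0]]}}

```text
time_s: 11.68
tool_pos: [394.7, -194.8, 219.0]
ee_rot: [[-0.975, -0.224, 0.0], [-0.224, 0.975, -0.0], [-0.0, -0.0, -1.0]]
force: [-0.1, 0.8, 0.3]
width: 88.2
finger_force: 0.0
```

```bash
python3 - <<'E'
from h import *
s=st(); f=grab("wrist"); save(f,"w7.png")
rail(f,(360,-330,59),(540,-90,70)); print()
rail(f,(360,-330,28),(540,-90,45))
E
```

```text
t 11.675 pos [ 394.7 -194.8  219. ] w 88.21247228379133 F [-0.1  0.8  0.3]
[[-0.975, -0.224, 0.0], [-0.224, 0.975, -0.0], [-0.0, -0.0, -1.0]] [ -41.6    9.   102.5    0.    68.5 -144.5]
(np.int32(329), (array([ 437.8, -221.9]), array([ 6.3, 63.6]), np.float32(15.1)), array([ 435.2, -222.3,   63.5]), array([247., 228.]))
(np.int32(317), (array([ 423.5, -170.1]), array([ 5.7, 62.5]), np.float32(15.4)), array([ 421. , -170.8,   63.5]), array([298., 227.]))

(np.int32(673), (array([ 427.1, -194.3]), array([58.5, 61.7]), np.float32(19.5)), array([ 428.7, -201.9,   38.5]), array([270., 218.]))
(np.int32(395), (array([ 416.4, -139.7]), array([ 9.9, 52.6]), np.float32(104.8)), array([ 415.5, -139.1,   35.8]), array([324., 218.]))
(np.int32(369), (array([ 446.1, -253.5]), array([10. , 50.6]), np.float32(104.9)), array([ 445.1, -253.1,   35.9]), array([221., 221.]))
(np.int32(309), (array([ 373.4, -270.3]), array([10.3, 38.2]), np.float32(37.0)), array([ 373.5, -269. ,   35.9]), array([218., 157.]))
```

Request:
{"fn": "jog_arm", "kwargs": {"deltas": [[[-0.873,-0.23,0.3],-0.22,0],[[0,0,0.95],0,0],[[0,0,0.95],0,0],[[0,0,0.95],0,0],[[0,0,0.95],0,0]]}}

```text
time_s: 12.35
tool_pos: [431.1, -195.3, 53.7]
ee_rot: [[-0.965, -0.263, 0.0], [-0.263, 0.965, -0.0], [-0.0, -0.0, -1.0]]
force: [0.6, 0.2, 0.0]
width: 88.2
finger_force: 0.0
```

Request:
{"fn": "jog_arm", "kwargs": {"deltas": [[[0,0,0],0,0.2],[[0,0,0],0,0.4],[[0,0,0],0,0.6],[[0,0,0],0,0.6],[[0,0,0],0,0.6]], "force": 25}}

```text
time_s: 12.98
tool_pos: [431.0, -196.5, 55.1]
ee_rot: [[-0.965, -0.262, 0.001], [-0.262, 0.965, -0.001], [-0.001, -0.001, -1.0]]
force: [0.6, 0.5, 4.7]
width: 40.3
finger_force: 10.4
```

Request:
{"fn": "jog_arm", "kwargs": {"deltas": [[[0,0,0],0,0.6],[[0,0,0],0,0.6]]}}

```text
time_s: 13.22
tool_pos: [431.0, -196.5, 55.1]
ee_rot: [[-0.965, -0.262, 0.001], [-0.262, 0.965, -0.001], [-0.001, -0.001, -1.0]]
force: [0.4, 0.9, 6.0]
width: 37.6
finger_force: 25.0
```

Request:
{"fn": "jog_arm", "kwargs": {"deltas": [[[0,0,-0.5],0,0.6],[[0,0,-1],0,0.6],[[0,0,-1],0,0.6],[[-0.25,0.94,-0.5],0,0.6],[[-0.25,0.94,0],0,0.6]]}}

```text
time_s: 13.85
tool_pos: [430.6, -118.0, 175.8]
ee_rot: [[-0.965, -0.261, 0.002], [-0.261, 0.965, -0.001], [-0.002, -0.002, -1.0]]
force: [0.4, 0.1, -2.1]
width: 37.2
finger_force: 25.0
```

Request:
{"fn": "jog_arm", "kwargs": {"deltas": [[[-0.25,0.94,0],0,0.6],[[-0.25,0.94,0],0,0.6],[[-0.25,0.94,0],0,0.6],[[-0.25,0.94,0],0,0.6],[[-0.25,0.94,0],0,0.6]]}}

```text
time_s: 14.48
tool_pos: [429.1, 77.2, 174.4]
ee_rot: [[-0.965, -0.262, -0.0], [-0.262, 0.965, -0.0], [0.0, 0.0, -1.0]]
force: [-0.3, 0.4, -0.7]
width: 38.0
finger_force: 25.0
```

Request:
{"fn": "jog_arm", "kwargs": {"deltas": [[[-0.25,0.94,0],0,0.6],[[-0.25,0.94,0],0,0.6],[[-0.25,0.94,0],0,0.6],[[-0.25,0.94,0],0,0.6],[[-0.25,0.94,0],0,0.6]]}}

```text
time_s: 15.1
tool_pos: [428.1, 271.7, 174.3]
ee_rot: [[-0.965, -0.262, -0.001], [-0.262, 0.965, -0.0], [0.001, -0.0, -1.0]]
force: [0.3, 0.1, -1.2]
width: 37.7
finger_force: 25.0
```

Request:
{"fn": "jog_arm", "kwargs": {"deltas": [[[-0.02,0.01,0],0.73,0.6],[[0,0,0],0,0.6],[[0,0,0],0,0.6],[[0,0,0],0,0.6]]}}

```text
time_s: 15.6
tool_pos: [429.2, 270.7, 174.6]
ee_rot: [[-0.99, -0.138, -0.0], [-0.138, 0.99, -0.0], [0.0, -0.0, -1.0]]
force: [0.6, 0.4, -1.4]
width: 37.2
finger_force: 25.0
```

```bash
python3 - <<'E'
from h import *
s=st(); f=grab("wrist"); save(f,"w8.png"); z=s["tool_pos"][2]
W=cloud(f); g=f["image"].astype(int)
rail(f,(340,160,z-26),(620,460,z-14))
blue=(g[:,:,2]>g[:,:,0]+50)&(W[:,:,2]>30)&(W[:,:,2]<75)&(W[:,:,1]>150)&(W[:,:,1]<440)
n,l,q,c=cv2.connectedComponentsWithStats(blue.astype(np.uint8))
for i in range(1,n):
    if q[i,4]>40: P=W[l==i]; print("blue",np.round(c[i]),q[i,4],np.nanpercentile(P,[2,50,98],axis=0).round(1).tolist())
E
```

```text
t 15.6 pos [429.2 270.7 174.6] w 37.18638928674388 F [ 0.6  0.4 -1.4]
[[-0.99, -0.138, -0.0], [-0.138, 0.99, -0.0], [0.0, -0.0, -1.0]] [ 19.   20.1  95.1  -0.   64.7 -78.9]
(np.int32(1663), (array([426.6, 272.5]), array([36.5, 62.3]), np.float32(12.4)), array([424.5, 269.5, 158. ]), array([280., 253.]))
(np.int32(1133), (array([436. , 218.6]), array([10. , 43.9]), np.float32(97.0)), array([434.7, 215.8, 155.3]), array([185., 258.]))
(np.int32(1100), (array([422.4, 322.3]), array([10.5, 43. ]), np.float32(95.8)), array([420.5, 324.7, 154.9]), array([376., 259.]))
blue [236. 213.] 336 [[426.9, 227.1, 41.7], [437.8, 231.7, 64.1], [451.8, 235.3, 65.9]]
blue [412. 213.] 533 [[405.5, 384.6, 40.6], [417.9, 388.2, 59.6], [430.6, 392.9, 65.9]]
blue [398. 276.] 79 [[484.2, 395.4, 38.8], [485.3, 397.2, 46.2], [492.3, 401.1, 55.1]]
```

Request:
{"fn": "jog_arm", "kwargs": {"deltas": [[[-0.13,0.97,0],0,0.6],[[0,0,0.6],0,0.6],[[0,0,0.6],0,0.6],[[0,0,0.58],0,0.6],[[0,0,0],0,0.6]]}}

```text
time_s: 16.27
tool_pos: [428.4, 309.8, 102.3]
ee_rot: [[-0.991, -0.137, -0.003], [-0.137, 0.991, -0.001], [0.003, -0.001, -1.0]]
force: [0.1, -0.3, -1.4]
width: 37.3
finger_force: 25.0
```

Request:
{"fn": "jog_arm", "kwargs": {"deltas": [[[0,0,0],0,0.6],[[0,0,0],0,0.6]]}}

```text
time_s: 16.52
tool_pos: [429.4, 310.4, 104.4]
ee_rot: [[-0.991, -0.137, 0.002], [-0.137, 0.991, 0.001], [-0.002, 0.0, -1.0]]
force: [0.4, -0.6, -1.4]
width: 37.5
finger_force: 25.0
```

```bash
python3 - <<'E'
from h import *
s=st(); f=grab("wrist"); save(f,"w9.png",(100,180,480,300),2); z=s["tool_pos"][2]
rail(f,(340,160,z-26),(620,460,z-14))
E
```

```text
t 16.525 pos [429.4 310.4 104.4] w 37.471995742882015 F [ 0.4 -0.6 -1.4]
[[-0.991, -0.137, 0.002], [-0.137, 0.991, 0.001], [-0.002, 0.0, -1.0]] [ 23.2  27.9  95.3   0.   56.6 -74.7]
(np.int32(1710), (array([428.4, 309. ]), array([36.6, 62.2]), np.float32(5.8)), array([424.9, 309.5,  87.8]), array([281., 254.]))
(np.int32(1133), (array([436.1, 258.4]), array([10.2, 43.8]), np.float32(97.7)), array([434.9, 255.6,  85.1]), array([185., 258.]))
(np.int32(1099), (array([422.6, 362.1]), array([ 9.8, 42.9]), np.float32(97.5)), array([420.7, 364.3,  84.7]), array([376., 259.]))
(np.int32(338), (array([502.5, 345.5]), array([ 6.2, 30.8]), np.float32(7.6)), array([502. , 344.9,  83.8]), array([318., 364.]))
(np.int32(336), (array([511.4, 296.3]), array([ 6.1, 35. ]), np.float32(7.9)), array([508.6, 296.4,  83.8]), array([244., 364.]))
```

View pics/w9.png

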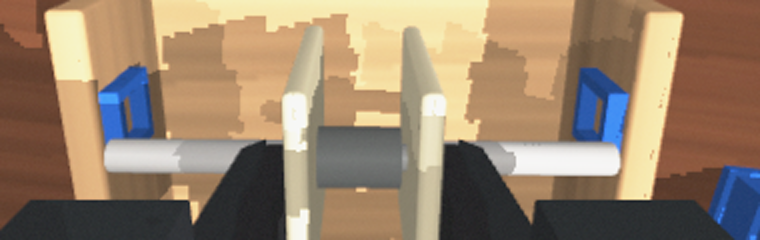

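Tips at crop (105,155)/(619,157) line up with cups (125,105)/(600,105), as with the first rail. Lowering and releasing.

Request:
{"fn": "jog_arm", "kwargs": {"deltas": [[[0,0,0.24],0,0.6],[[0,0,0.24],0,0.6],[[0,0,0.24],0,0.6],[[0,0,0],0,0.6],[[0,0,0],0,0.6]]}}

```text
time_s: 17.2
tool_pos: [429.1, 310.3, 74.7]
ee_rot: [[-0.991, -0.137, 0.0], [-0.137, 0.991, 0.0], [-0.0, 0.0, -1.0]]
force: [-0.2, 0.5, -1.4]
width: 37.0
finger_force: 25.0
```

Request:
{"fn": "jog_arm", "kwargs": {"deltas": [[[0,0,0],0,0.5],[[0,0,0],0,0.42],[[0,0,0],0,0.34],[[0,0,0],0,0.2],[[0,0,0],0,0.0]]}}

```text
time_s: 17.82
tool_pos: [429.0, 310.2, 74.7]
ee_rot: [[-0.991, -0.137, 0.0], [-0.137, 0.991, 0.0], [-0.0, 0.0, -1.0]]
force: [0.2, -0.5, 0.5]
width: 76.2
finger_force: 0.0
```

Request:
{"fn": "jog_arm", "kwargs": {"deltas": [[[0,0,0],0,0],[[0,0,0],0,0],[[0,0,-0.4],0,0],[[0,0,-1],0,0],[[0,0,-1],0,0]]}}

```text
time_s: 18.45
tool_pos: [428.9, 310.2, 172.8]
ee_rot: [[-0.991, -0.137, 0.001], [-0.137, 0.991, 0.0], [-0.001, 0.0, -1.0]]
force: [0.2, 0.2, -0.5]
width: 88.4
finger_force: 0.0
```

```bash
python3 - <<'E'
from h import *
s=st(); f=grab("wrist"); save(f,"w10.png")
rail(f,(380,180,78),(600,460,92))
rail(f,(380,240,48),(450,405,62))
E
```

```text
t 18.45 pos [428.9 310.2 172.8] w 88.42160435352778 F [ 0.2  0.2 -0.5]
[[-0.991, -0.137, 0.001], [-0.137, 0.991, 0.0], [-0.001, 0.0, -1.0]] [ 23.2  22.8  91.5  -0.   65.6 -74.7]
(np.int32(591), (array([425.9, 335. ]), array([ 6.2, 63.6]), np.float32(7.5)), array([423.8, 334.5,  83. ]), array([312., 217.]))
(np.int32(572), (array([432.4, 285.4]), array([ 6.2, 63.1]), np.float32(7.6)), array([429.7, 285.4,  83.1]), array([250., 216.]))
(np.int32(334), (array([495.5, 344.4]), array([ 6.1, 46. ]), np.float32(7.8)), array([492.2, 343.8,  83.7]), array([309., 292.]))
(np.int32(327), (array([501.4, 294.7]), array([ 6.2, 44.4]), np.float32(7.3)), array([499.6, 294.9,  83.8]), array([253., 292.]))
(np.int32(982), (array([423.2, 307.2]), array([53.7, 55.5]), np.float32(2.3)), array([426.8, 307.3,  57.9]), array([280., 206.]))
(np.int32(754), (array([414.2, 373.9]), array([33.4, 65.9]), np.float32(131.7)), array([419.5, 374.4,  55.5]), array([352., 202.]))
(np.int32(461), (array([435.9, 259.6]), array([ 9.6, 39.8]), np.float32(96.8)), array([435. , 260.6,  55.7]), array([224., 208.]))
(np.int32(80), (array([441.1, 395.6]), array([ 1.1, 17.3]), np.float32(7.7)), array([442.4, 395.7,  55.9]), array([371., 235.]))
```

Both rails are seated (plates 50 mm apart, tops at 83–84 mm). Next the stand.

Request:
{"fn": "jog_arm", "kwargs": {"deltas": [[[-0.375,-0.967,-0.24],0,0],[[-0.375,-0.967,-0.24],0,0],[[-0.375,-0.967,-0.24],0,0],[[-0.375,-0.967,-0.24],0,0],[[-0.375,-0.967,-0.24],0,0]]}}

```text
time_s: 19.12
tool_pos: [530.3, 127.7, 220.0]
ee_rot: [[-0.991, -0.137, 0.001], [-0.137, 0.991, 0.0], [-0.001, -0.0, -1.0]]
force: [0.7, -0.1, -0.2]
width: 88.0
finger_force: 0.0
```

Request:
{"fn": "jog_arm", "kwargs": {"deltas": [[[-0.375,-0.967,-0.24],0,0],[[-0.375,-0.967,-0.24],0,0],[[-0.375,-0.967,-0.24],-0.1,0],[[0,0,0],0,0],[[0,0,0],0,0]]}}

```text
time_s: 19.75
tool_pos: [589.8, 20.8, 247.6]
ee_rot: [[-0.988, -0.154, -0.0], [-0.154, 0.988, 0.0], [0.0, 0.0, -1.0]]
force: [-0.4, 0.3, -1.2]
width: 88.2
finger_force: 0.0
```

```bash
cat >> h.py <<'E'
def pins(f,lo,hi):
    "red pin tips in window -> 4 centres, mean centre, yaw of long axis"
    W=cloud(f); g=f["image"].astype(int)
    red=(g[:,:,0]>g[:,:,1]+60)&(g[:,:,0]>g[:,:,2]+60)&(g[:,:,0]>110)&(W[:,:,2]>lo[2])&(W[:,:,2]<hi[2])
    for k in (0,1): red&=(W[:,:,k]>lo[k])&(W[:,:,k]<hi[k])
    n,l,s,c=cv2.connectedComponentsWithStats(red.astype(np.uint8))
    Q=[]
    for i in range(1,n):
        if s[i,4]>8:
            P=W[l==i]; Q.append(np.r_[np.median(P[:,:2],0),np.percentile(P[:,2],[50,95]),s[i,4]])
            print(np.round(c[i]),np.round(Q[-1],1))
    return np.array(Q)
def fitpins(Q):
    # rigid fit to (+-52,+-37)
    T=np.array([[52,37],[52,-37],[-52,-37],[-52,37]],float); c=Q[:,:2].mean(0); best=None
    for a in np.radians(np.arange(-45,45,.1)):
        R=np.array([[np.cos(a),-np.sin(a)],[np.sin(a),np.cos(a)]]); M=T@R.T+c
        e=np.sqrt((((M[:,None]-Q[None,:,:2])**2).sum(-1).min(1)).mean())
        if best is None or e<best[0]: best=(e,np.degrees(a))
    print("centre",c.round(1),"yaw",round(best[1],1),"rms",round(best[0],2))
E
python3 - <<'E'
from h import *
st(); f=grab("wrist"); save(f,"w11.png")
Q=pins(f,(500,-80,40),(720,110,72)); 
if len(Q)==4: fitpins(Q)
W=cloud(f); g=f["image"].astype(int)
m=(np.abs(W[:,:,2]-12)<5)&(W[:,:,0]>500)&(W[:,:,1]>-80)&(W[:,:,1]<110)&(g[:,:,0]>150)
P=W[m]; print(m.sum(),pose_rect(P))
print(pins(f,(500,-330,40),(760,-90,72)).shape)
E
```

```text
t 19.75 pos [589.8  20.8 247.6] w 88.1631295252325 F [-0.4  0.3 -1.2]
[[-0.988, -0.154, -0.0], [-0.154, 0.988, 0.0], [0.0, 0.0, -1.0]] [  -9.4   26.4   74.4    0.    79.2 -108.2]
[238. 168.] [572.7 -30.   59.7  62.   82. ]
[305. 167.] [561.   42.4  59.9  62.2  77. ]
[303. 252.] [662.3  58.7  59.1  62.   74. ]
[242. 253.] [674.3 -13.2  59.3  62.4  71. ]
centre [617.6  14.5] yaw 9.3 rms 0.78
7835 (array([651. ,  19.8]), array([109.8, 204.8]), np.float32(9.2))
[ 47. 151.] [ 586.7 -235.6   58.9   62.1  113. ]
[116. 164.] [ 589.6 -162.3   59.5   61.9   91. ]
[ 50. 237.] [ 689.9 -240.8   59.1   62.1   91. ]
[113. 248.] [ 692.8 -167.5   59.2   62.1   81. ]
(4, 5)
```

View pics/w11.png

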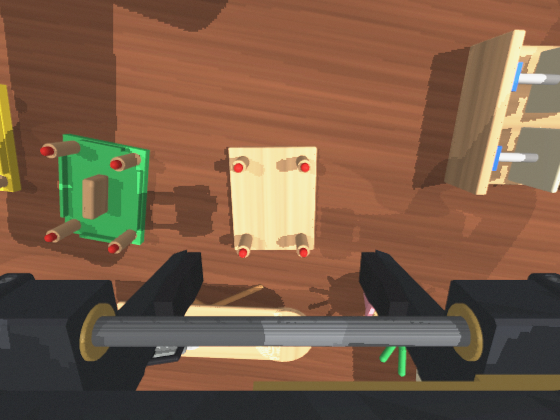

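View: stand pins at (238,168),(305,167),(303,252),(242,253); green tier left at (97,200) with its handle at (94,196). Stand centre (617.6,14.5), yaw 9.3°. Now hover over the green tier.

Request:
{"fn": "jog_arm", "kwargs": {"deltas": [[[0.047,-0.903,0],0,0.3],[[0.047,-0.903,0],0,0.6],[[0.047,-0.903,0],0,0.6],[[0.047,-0.903,0],0,0.6],[[0.047,-0.903,0],0,0.6]]}}

```text
time_s: 20.42
tool_pos: [608.7, -159.5, 247.6]
ee_rot: [[-0.988, -0.156, -0.0], [-0.156, 0.988, 0.0], [0.0, 0.0, -1.0]]
force: [-0.2, 1.5, 0.2]
width: 40.3
finger_force: 0.0
```

Request:
{"fn": "jog_arm", "kwargs": {"deltas": [[[0.047,-0.903,0],0.59,0.6],[[0,0,0],0.59,0.6],[[0,0,0],0,0.6],[[0,0,0],0,0.6]]}}

```text
time_s: 20.92
tool_pos: [612.6, -194.6, 247.6]
ee_rot: [[-0.999, 0.048, -0.0], [0.048, 0.999, 0.0], [0.0, 0.0, -1.0]]
force: [0.2, -0.7, 0.2]
width: 35.2
finger_force: 0.0
```

```bash
cat >> h.py <<'E'
def rib(f,lo,hi):
    W=cloud(f); m=(W[:,:,2]>42)&(W[:,:,2]<48)
    for k in (0,1): m&=(W[:,:,k]>lo[k])&(W[:,:,k]<hi[k])
    n,l,s,c=cv2.connectedComponentsWithStats(m.astype(np.uint8))
    for i in range(1,n):
        if s[i,4]>60: P=W[l==i]; print("rib",np.round(c[i]),s[i,4],np.median(P[:,2]).round(1),pose_rect(P))
E
python3 - <<'E'
from h import *
st(); f=grab("wrist")
Q=pins(f,(550,-300,40),(760,-100,72)); 
if len(Q)==4: fitpins(Q)
rib(f,(600,-240),(690,-160))
E
```

```text
t 20.925 pos [ 612.6 -194.6  247.6] w 35.15748758432532 F [ 0.2 -0.7  0.2]
[[-0.999, 0.048, -0.0], [0.048, 0.999, 0.0], [0.0, 0.0, -1.0]] [ -28.1   33.5   63.3    0.    83.2 -115.3]
[240. 168.] [ 586.7 -238.1   59.7   62.    81. ]
[307. 168.] [ 589.7 -165.1   59.7   61.5   71. ]
[244. 250.] [ 687.1 -242.4   55.5   58.2   22. ]
[305. 253.] [ 692.7 -169.6   59.2   61.9   70. ]
centre [ 639.1 -203.8] yaw -2.8 rms 1.44
rib [274. 209.] 455 45.6 (array([ 640.5, -203.6]), array([13.5, 48.2]), np.float32(176.7))
```

Request:
{"fn": "jog_arm", "kwargs": {"deltas": [[[-0.708,-0.19,0.54],0,0.6],[[0,0,0.95],0,0.6],[[0,0,0.95],0,0.6],[[0,0,0.95],0,0.6],[[0,0,0.95],0,0.6]]}}

```text
time_s: 21.6
tool_pos: [640.5, -204.1, 72.8]
ee_rot: [[-0.999, 0.049, 0.0], [0.049, 0.999, -0.0], [-0.0, -0.0, -1.0]]
force: [0.4, -0.3, -0.1]
width: 35.1
finger_force: 0.0
```

Request:
{"fn": "jog_arm", "kwargs": {"deltas": [[[0,0,0.5],0,0.6],[[0,0,0.5],0,0.6],[[0,0,0],0,0.6],[[0,0,0],0,0.6]]}}

```text
time_s: 22.1
tool_pos: [641.0, -205.0, 35.0]
ee_rot: [[-0.999, 0.051, 0.002], [0.051, 0.999, -0.001], [-0.002, -0.001, -1.0]]
force: [-0.1, 0.1, 0.4]
width: 35.6
finger_force: 0.0
```

Request:
{"fn": "jog_arm", "kwargs": {"deltas": [[[0,0,0],0,0.95],[[0,0,0],0,0.95],[[0,0,0],0,0.95],[[0,0,0],0,0.95]], "force": 35}}

```text
time_s: 22.6
tool_pos: [640.6, -204.7, 34.4]
ee_rot: [[-0.999, 0.051, 0.001], [0.051, 0.999, -0.0], [-0.001, -0.0, -1.0]]
force: [-1.2, 0.5, 4.2]
width: 13.8
finger_force: 35.0
```

Request:
{"fn": "jog_arm", "kwargs": {"deltas": [[[0,0,-0.3],0,0.95],[[0,0,-0.9],0,0.95],[[0,0,-0.9],0,0.95],[[0,0,-0.9],0,0.95],[[0,0,0],0,0.95]]}}

```text
time_s: 23.22
tool_pos: [641.3, -205.3, 156.9]
ee_rot: [[-0.999, 0.051, 0.005], [0.051, 0.999, -0.003], [-0.005, -0.002, -1.0]]
force: [0.1, -0.1, -2.5]
width: 13.8
finger_force: 35.0
```

Request:
{"fn": "jog_arm", "kwargs": {"deltas": [[[0.14,0.91,0],0,0.95],[[0.14,0.91,0],0,0.95],[[0.14,0.91,0],0,0.95],[[0.14,0.91,0],0,0.95],[[0.14,0.91,0],0,0.95]]}}

```text
time_s: 23.85
tool_pos: [620.9, -20.3, 152.1]
ee_rot: [[-0.999, 0.051, -0.003], [0.051, 0.999, 0.001], [0.003, 0.0, -1.0]]
force: [0.4, -0.6, -1.7]
width: 13.6
finger_force: 35.0
```

Request:
{"fn": "jog_arm", "kwargs": {"deltas": [[[0.14,0.91,0],-0.61,0.95],[[0,0,0],-0.61,0.95],[[0,0,0],0,0.95],[[0,0,0],0,0.95],[[0,0,0],0,0.95]]}}

```text
time_s: 24.48
tool_pos: [617.9, 14.7, 153.5]
ee_rot: [[-0.987, -0.159, -0.0], [-0.159, 0.987, 0.0], [0.0, 0.0, -1.0]]
force: [0.2, -0.3, -1.6]
width: 13.5
finger_force: 35.0
```

```bash
python3 - <<'E'
from h import *
s=st(); f=grab("wrist"); save(f,"w12.png"); z=s["tool_pos"][2]
print("tier"); Q=pins(f,(500,-80,z+10),(720,110,z+40)); 
if len(Q)==4: fitpins(Q)
print("stand"); pins(f,(500,-80,40),(720,110,72))
E
```

```text
t 24.475 pos [617.9  14.7 153.5] w 13.453794746553179 F [ 0.2 -0.3 -1.6]
[[-0.987, -0.159, -0.0], [-0.159, 0.987, 0.0], [0.0, 0.0, -1.0]] [  -9.5   34.5   76.    -0.    69.5 -108.7]
tier
[185. 190.] [571.4 -29.4 178.9 181.1 674. ]
[376. 190.] [559.8  40.8 178.9 181.1 665. ]
stand
```

View pics/w12.png

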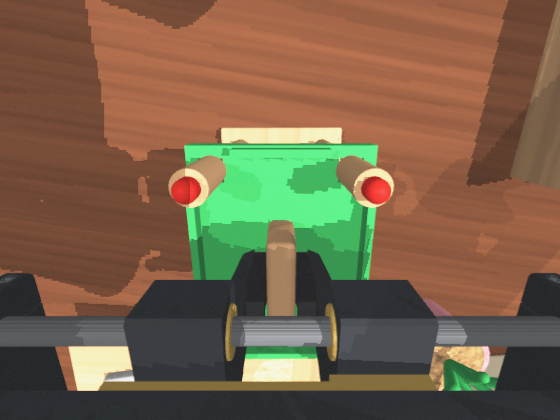

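Held green tier pins at (185,190)/(376,190), world midpoint (565.6,5.7) versus stand pin midpoint (566.9,6.2): shift about +1 mm in x, then lower.

Request:
{"fn": "jog_arm", "kwargs": {"deltas": [[[-0.026,0.003,0.4],0,0.95],[[0,0,0.5],0,0.95],[[0,0,0.4],0,0.95],[[0,0,0],0,0.95],[[0,0,0],0,0.95]]}}

```text
time_s: 25.15
tool_pos: [619.3, 15.3, 102.3]
ee_rot: [[-0.987, -0.161, 0.001], [-0.161, 0.987, -0.0], [-0.001, -0.0, -1.0]]
force: [-0.0, -0.1, -1.0]
width: 13.5
finger_force: 35.0
```

Request:
{"fn": "jog_arm", "kwargs": {"deltas": [[[0,0,0.1],0,0.95],[[0,0,0.1],0,0.95],[[0,0,0.1],0,0.95],[[0,0,0.05],0,0.95]]}}

```text
time_s: 25.65
tool_pos: [618.9, 15.4, 87.5]
ee_rot: [[-0.987, -0.161, -0.0], [-0.161, 0.987, 0.0], [0.0, 0.0, -1.0]]
force: [-0.0, 1.1, -0.7]
width: 13.8
finger_force: 35.0
```

Pins entered with no contact force. Finish the last mm and release.

Request:
{"fn": "jog_arm", "kwargs": {"deltas": [[[0,0,0.03],0,0.95],[[0,0,0.02],0,0.95],[[0,0,0],0,0.95],[[0,0,0],0,0.6],[[0,0,0],0,0.6]]}}

```text
time_s: 26.28
tool_pos: [619.1, 15.3, 85.7]
ee_rot: [[-0.987, -0.161, 0.0], [-0.161, 0.987, -0.0], [-0.0, -0.0, -1.0]]
force: [0.1, -0.5, -0.1]
width: 32.1
finger_force: 0.0
```

Request:
{"fn": "jog_arm", "kwargs": {"deltas": [[[0,0,0],0,0.6],[[0,0,-0.5],0,0.6],[[0,0,-1],0,0.6],[[0,0,-1],0,0.6],[[0.5,0,-1],0,0.6]]}}

```text
time_s: 26.9
tool_pos: [599.4, 12.1, 226.8]
ee_rot: [[-0.987, -0.161, 0.0], [-0.161, 0.987, -0.0], [-0.0, -0.0, -1.0]]
force: [0.7, 0.0, 0.3]
width: 35.4
finger_force: 0.0
```

Request:
{"fn": "jog_arm", "kwargs": {"deltas": [[[0.5,0,-0.9],0,0.6],[[0,0,0],0,0.6],[[0,0,0],0,0.6]]}}

```text
time_s: 27.28
tool_pos: [579.5, 9.0, 260.8]
ee_rot: [[-0.987, -0.161, -0.001], [-0.161, 0.987, 0.0], [0.001, 0.0, -1.0]]
force: [-0.2, -0.0, -1.3]
width: 35.3
finger_force: 0.0
```

```bash
python3 - <<'E'
from h import *
s=st(); f=grab("wrist"); save(f,"w13.png")
Q=pins(f,(500,-80,80),(760,110,130)); 
if len(Q)==4: fitpins(Q)
W=cloud(f); m=(W[:,:,2]>90)&(W[:,:,2]<102)&(abs(W[:,:,0]-618)<40)&(abs(W[:,:,1]-14)<25); print("rib",m.sum(),np.median(W[m][:,2]),pose_rect(W[m]))
E
```

```text
t 27.275 pos [579.5   9.  260.8] w 35.299820613439344 F [-0.2 -0.  -1.3]
[[-0.987, -0.161, -0.001], [-0.161, 0.987, 0.0], [0.001, 0.0, -1.0]] [ -10.7   24.6   75.1    0.    80.3 -110. ]
[243. 187.] [572.8 -29.5 111.7 114.   93. ]
[317. 186.] [560.8  41.9 111.6 114.1  98. ]
[251. 278.] [674.6  -9.4 108.5 111.8  18. ]
[311. 278.] [663.2  55.7 109.9 112.6  15. ]
centre [617.8  14.7] yaw 9.5 rms 2.86
rib 548 97.56296444664864 (array([618.8,  14.2]), array([13.2, 49.8]), np.float32(9.6))
```

Green is seated (handle top 97.6 mm, tip 114 mm). Now yellow.

Request:
{"fn": "jog_arm", "kwargs": {"deltas": [[[0.184,-0.918,0],0,0.6],[[0.184,-0.918,0],0,0.6],[[0.184,-0.918,0],0,0.6],[[0.184,-0.918,0],0,0.6],[[0.184,-0.918,0],0,0.6]]}}

```text
time_s: 27.95
tool_pos: [572.8, -179.3, 260.1]
ee_rot: [[-0.987, -0.161, -0.002], [-0.161, 0.987, 0.001], [0.002, 0.002, -1.0]]
force: [0.3, 0.7, -0.4]
width: 35.5
finger_force: 0.0
```

Request:
{"fn": "jog_arm", "kwargs": {"deltas": [[[0.184,-0.918,0],0,0.6],[[0.184,-0.918,0],0,0.6],[[0.184,-0.918,0],0,0.6],[[0.184,-0.918,0],0,0.6],[[0.184,-0.918,0],0,0.6]]}}

```text
time_s: 28.58
tool_pos: [566.1, -366.5, 259.9]
ee_rot: [[-0.987, -0.161, -0.002], [-0.161, 0.987, 0.002], [0.002, 0.002, -1.0]]
force: [-0.2, 0.4, -0.0]
width: 35.3
finger_force: 0.0
```

Request:
{"fn": "jog_arm", "kwargs": {"deltas": [[[0,0,0],0.78,0.6],[[0,0,0],0,0.6],[[0,0,0],0,0.6]]}}

```text
time_s: 28.95
tool_pos: [566.3, -364.9, 261.1]
ee_rot: [[-1.0, -0.029, -0.001], [-0.029, 1.0, 0.001], [0.001, 0.001, -1.0]]
force: [-0.5, 0.5, 0.1]
width: 35.2
finger_force: 0.0
```

```bash
python3 - <<'E'
from h import *
st(); f=grab("wrist")
Q=pins(f,(500,-470,40),(720,-270,72)); 
if len(Q)==4: fitpins(Q)
rib(f,(550,-410),(640,-330))
E
```

```text
t 28.95 pos [ 566.3 -364.9  261.1] w 35.23687781922486 F [-0.5  0.5  0.1]
[[-1.0, -0.029, -0.001], [-0.029, 1.0, 0.001], [0.001, 0.001, -1.0]] [ -42.7   37.6   54.5    0.    87.9 -134.4]
[244. 165.] [ 541.9 -408.3   60.    62.    72. ]
[308. 165.] [ 540.  -335.    60.    62.3   66. ]
[246. 247.] [ 644.5 -405.9   59.2   62.1   65. ]
[305. 248.] [ 642.9 -332.7   59.3   62.    66. ]
centre [ 592.3 -370.4] yaw 1.3 rms 0.71
rib [276. 205.] 410 45.6 (array([ 593.1, -370.2]), array([12.7, 48.4]), np.float32(1.6))
```

Request:
{"fn": "jog_arm", "kwargs": {"deltas": [[[-0.666,-0.14,0.8],0,0.6],[[0,0,0.95],0,0.6],[[0,0,0.95],0,0.6],[[0,0,0.95],0,0.6],[[0,0,0.95],0,0.6]]}}

```text
time_s: 29.62
tool_pos: [593.0, -369.8, 76.7]
ee_rot: [[-1.0, -0.028, 0.0], [-0.028, 1.0, -0.0], [-0.0, -0.0, -1.0]]
force: [0.4, 0.9, -0.3]
width: 35.0
finger_force: 0.0
```

Request:
{"fn": "jog_arm", "kwargs": {"deltas": [[[0,0,0.55],0,0.6],[[0,0,0.5],0,0.6],[[0,0,0],0,0.6],[[0,0,0],0,0.6]]}}

```text
time_s: 30.12
tool_pos: [593.3, -370.5, 36.9]
ee_rot: [[-1.0, -0.026, 0.001], [-0.026, 1.0, -0.001], [-0.001, -0.001, -1.0]]
force: [-0.1, -0.9, 0.8]
width: 35.5
finger_force: 0.0
```

Request:
{"fn": "jog_arm", "kwargs": {"deltas": [[[0,0,0.05],0,0.6],[[0,0,0],0,0.95],[[0,0,0],0,0.95],[[0,0,0],0,0.95],[[0,0,0],0,0.95]], "force": 35}}

```text
time_s: 30.75
tool_pos: [592.9, -370.3, 34.0]
ee_rot: [[-1.0, -0.026, 0.0], [-0.026, 1.0, -0.0], [-0.0, -0.0, -1.0]]
force: [-0.6, 1.1, 2.7]
width: 13.9
finger_force: 35.0
```

Request:
{"fn": "jog_arm", "kwargs": {"deltas": [[[0,0,-0.3],0,0.95],[[0,0,-1],0,0.95],[[0,0,-1],0,0.95],[[0,0,-1],0,0.95],[[0,0,-1],0,0.95]]}}

```text
time_s: 31.38
tool_pos: [592.7, -370.1, 207.9]
ee_rot: [[-1.0, -0.026, 0.0], [-0.026, 1.0, -0.0], [-0.0, -0.0, -1.0]]
force: [-0.2, 0.2, -1.8]
width: 14.0
finger_force: 35.0
```

Request:
{"fn": "jog_arm", "kwargs": {"deltas": [[[-0.09,0.959,0],0,0.95],[[-0.09,0.959,0],0,0.95],[[-0.09,0.959,0],0,0.95],[[-0.09,0.959,0],0,0.95],[[-0.09,0.959,0],0,0.95]]}}

```text
time_s: 32.0
tool_pos: [605.8, -176.8, 206.6]
ee_rot: [[-1.0, -0.026, 0.001], [-0.026, 1.0, -0.0], [-0.001, -0.0, -1.0]]
force: [-0.7, 0.1, -0.1]
width: 13.7
finger_force: 35.0
```

Request:
{"fn": "jog_arm", "kwargs": {"deltas": [[[-0.09,0.959,0],0,0.95],[[-0.09,0.959,0],0,0.95],[[-0.09,0.959,0],0,0.95],[[-0.09,0.959,0],0,0.95],[[-0.09,0.959,0],0,0.95]]}}

```text
time_s: 32.62
tool_pos: [618.9, 15.4, 206.5]
ee_rot: [[-1.0, -0.026, 0.001], [-0.026, 1.0, -0.0], [-0.001, -0.0, -1.0]]
force: [0.7, -0.4, -1.1]
width: 13.8
finger_force: 35.0
```

Request:
{"fn": "jog_arm", "kwargs": {"deltas": [[[0,0,0],-0.8,0.95],[[0,0,0],0,0.95],[[0,0,0],0,0.95],[[0,0,0],0,0.95]]}}

```text
time_s: 33.12
tool_pos: [618.9, 13.7, 205.9]
ee_rot: [[-0.987, -0.163, 0.0], [-0.163, 0.987, -0.0], [-0.0, -0.0, -1.0]]
force: [-0.7, -0.0, -1.7]
width: 13.6
finger_force: 35.0
```

```bash
python3 - <<'E'
from h import *
s=st(); f=grab("wrist"); save(f,"w14.png"); z=s["tool_pos"][2]
print("tier"); Q=pins(f,(500,-80,z+10),(720,110,z+40)); 
print("below"); pins(f,(500,-80,90),(720,110,125))
E
```

```text
t 33.125 pos [618.9  13.7 205.9] w 13.592193259587416 F [-0.7 -0.  -1.7]
[[-0.987, -0.163, 0.0], [-0.163, 0.987, -0.0], [-0.0, -0.0, -1.0]] [  -9.6   31.9   72.1   -0.    76.  -108.9]
tier
[185. 191.] [572.7 -30.5 231.8 234.  629. ]
[376. 192.] [561.5  39.9 231.6 233.7 671. ]
below
```

Request:
{"fn": "jog_arm", "kwargs": {"deltas": [[[0,0.037,0.4],0,0.95],[[0,0,0.5],0,0.95],[[0,0,0.4],0,0.95],[[0,0,0],0,0.95],[[0,0,0],0,0.95]]}}

```text
time_s: 33.8
tool_pos: [619.0, 15.6, 154.3]
ee_rot: [[-0.986, -0.165, 0.001], [-0.165, 0.986, -0.0], [-0.001, -0.0, -1.0]]
force: [0.4, 0.5, -1.7]
width: 13.8
finger_force: 35.0
```

Request:
{"fn": "jog_arm", "kwargs": {"deltas": [[[0,0,0.1],0,0.95],[[0,0,0.1],0,0.95],[[0,0,0.1],0,0.95],[[0,0,0.06],0,0.95]]}}

```text
time_s: 34.3
tool_pos: [618.7, 15.6, 139.1]
ee_rot: [[-0.986, -0.165, -0.0], [-0.165, 0.986, 0.0], [0.0, 0.0, -1.0]]
force: [-0.5, -0.5, -1.6]
width: 13.6
finger_force: 35.0
```

Request:
{"fn": "jog_arm", "kwargs": {"deltas": [[[0,0,0.03],0,0.95],[[0,0,0.01],0,0.95],[[0,0,0],0,0.95],[[0,0,0],0,0.6],[[0,0,0],0,0.6]]}}

```text
time_s: 34.92
tool_pos: [618.8, 15.6, 137.9]
ee_rot: [[-0.986, -0.165, 0.0], [-0.165, 0.986, -0.0], [-0.0, -0.0, -1.0]]
force: [-0.3, 0.0, -0.2]
width: 31.7
finger_force: 0.0
```

Request:
{"fn": "jog_arm", "kwargs": {"deltas": [[[0,0,0],0,0.6],[[0,0,-0.5],0,0.6],[[0,0,-1],0,0.6],[[0,0,-1],0,0.6],[[0.5,0,-1],0,0.6]]}}

```text
time_s: 35.55
tool_pos: [599.0, 12.3, 278.8]
ee_rot: [[-0.986, -0.165, 0.0], [-0.165, 0.986, 0.0], [-0.0, -0.0, -1.0]]
force: [0.3, -0.0, -0.3]
width: 35.3
finger_force: 0.0
```

Request:
{"fn": "jog_arm", "kwargs": {"deltas": [[[1,0,0],0,0.6],[[1,0,0],0,0.6],[[1,0,0],0,0.6],[[0,0,0],0,0.6],[[0,0,0],0,0.6]]}}

```text
time_s: 36.17
tool_pos: [481.3, -7.5, 278.1]
ee_rot: [[-0.986, -0.164, 0.001], [-0.164, 0.986, -0.0], [-0.001, -0.0, -1.0]]
force: [0.7, -0.8, -0.4]
width: 35.1
finger_force: 0.0
```

```bash
python3 - <<'E'
from h import *
s=st(); f=grab("wrist"); W=cloud(f)
Q=pins(f,(500,-80,135),(760,110,185)); 
if len(Q)==4: fitpins(Q)
m=(W[:,:,2]>142)&(W[:,:,2]<155)&(abs(W[:,:,0]-618)<40)&(abs(W[:,:,1]-14)<25); print("rib",m.sum(),np.median(W[m][:,2]) if m.sum() else 0,pose_rect(W[m]) if m.sum()>9 else 0)
f=grab("scene"); save(f,"s2.png",(140,60,440,300),2.5)
W=cloud(f)
rail(f,(380,180,78),(600,460,92))
E
```

```text
t 36.175 pos [481.3  -7.5 278.1] w 35.113890165192 F [ 0.7 -0.8 -0.4]
[[-0.986, -0.164, 0.001], [-0.164, 0.986, -0.0], [-0.001, -0.0, -1.0]] [ -14.9   11.3   90.6    0.    78.1 -114.3]
[248. 293.] [573.3 -25.5 161.4 162.9  10. ]
[247. 375.] [674.1 -12.8 162.2 165.9  99. ]
[314. 374.] [661.9  59.6 162.4 165.6 100. ]
rib 136 148.53422768690407 (array([619.2,  15.8]), array([12.9, 50.5]), np.float32(10.5))
(np.int32(45), (array([505.8, 347.1]), array([ 6.7, 62.6]), np.float32(8.1)), array([506.6, 347.3,  83.7]), array([363., 256.]))
```

View pics/s2.png

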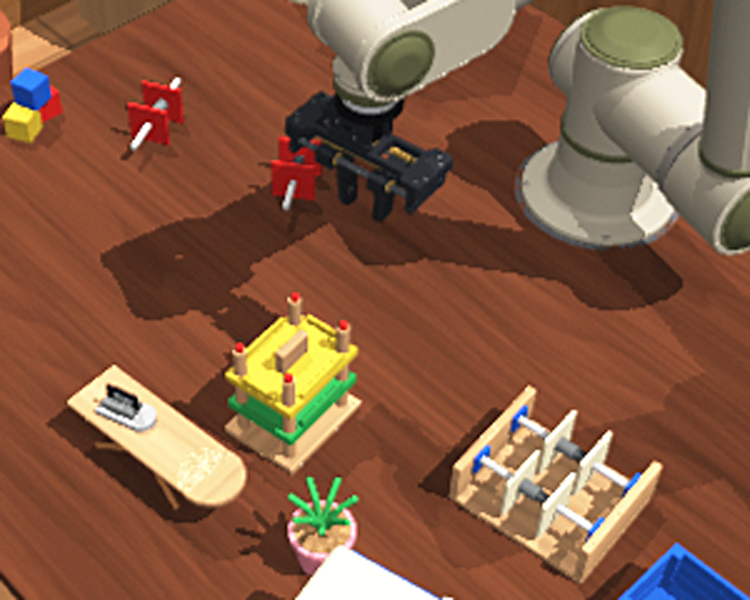

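The scene view shows green and yellow stacked on the base at (293,390) and both rails sprung between the cups at (555,450) and (530,490). Heights agree: tips at 166 mm, handle at about 149 mm.

```bash
python3 -c "
from rig import manip
print(manip.hand_in())"
```

```text
the job is handed in; nothing more can be done
None
```

The job is handed in at about 36 s: the green and yellow tiers (no blue one was present) measured fully seated on the base and both rails measured in their cups, but no verdict came back.

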